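Fill the free pockets of the carabiner stand

ROBOT

A 6-joint arm with a two-finger parallel gripper is mounted at the origin on the work surface. World frame = base frame: x ahead of the robot, y to its left, z up, the work surface at z = 0. Lengths are in m, angles in rad, forces in N, time in s.
With the tool pointing down it reaches from about 0.35 to 0.875 m from the base axis. Payload 15.5 kg.
Tool frame: the origin (TCP) lies midway between the tips of the shut fingers; the grasp point (between the pads) lies 19 mm behind it (ctrl.grasp_offset is the distance from the TCP to the grasp point, in m); y points along the fingers, z is the direction in which the jaws open and shut, and the axes are right-handed (so a half turn about y gives the same grasp; the last joint's range is limited). The gripper opens to 85 mm and grips with 20 to 120 N. Pads are 22 mm wide; open, the fingers measure 114 mm over their backs; the gripper's body (76 mm by 85 mm) begins 54 mm behind the grasp point. The pads swing forward as they close: fully open they stand 13 mm farther back than shut.
Start: joints at [-1.198, 0.494, 1.345, -0, 1.302, -0.096], TCP at [0.282, -0.558, 0.231] pointing down, gripper open.
Joint ranges: [-2.91, 2.91], [-0.82, 2.16], [0.22, 2.67], [-1.22, 4.37], [0.12, 2.79], [-3.08, 3.08]. Speed limits (rad/s): [1.89, 1.89, 2.57, 3.01, 3.01, 3.01].

INTERFACE

Orientations are given as a unit quaternion [w, x, y, z].
In Python, from station import status, imaging, job, ctrl gives the robot as it stands. The module is installed in compiled form; this text tells all that it offers.
- The arm moves only by the tool jog_arm, never from a script. Its argument "series" is a list of rows, each a list of 3 entries, a list of its own where there are three numbers: the shift along the tool's x, y, z in units of 40 mm (1.0 is 40 mm), then the turn, a rotation vector about the tool's x, y, z in units of 5 degrees (1.0 is 5 degrees), then the opening, from 0 (shut) to 1 (fully open). In form: [[[tx, ty, tz], [wx, wy, wz], grip], ...]. A call has exactly 8 rows; each row shifts and turns the commanded pose from where the row before left it, along the tool's axes as they then stand; what a row does not reach is not made up. A row lasts 1/10 s, in which the tool goes at most 50 mm and 8.59 degrees, less where a joint would pass 70% of its speed; a pose out of reach is approached as far as the arm can. A call is refused whole if a number of a shift passes 1 or a number of a turn 1, either way. A call with a gripper value outside its range is refused whole. The fingers move at their own pace and stop on an object; "force" is the grip in N (left out, the last holds). Time passes only in rows, so rows that do not move let the fingers close, or fill a call up. It gives the time, the measured TCP pose, the force and the opening at its end, in the units of the state.
- status.get_obs(): the state, without advancing time (a new reading comes with each control period).
- imaging.get_image(name): name is "scene" or "top"; returns the picture (384x512x3 uint8, red, green, blue); there is no depth.
- imaging.camera_params(name): a dict with "fov_y" (degrees; the focal length in pixels is half the picture's height over the tangent of half this angle, whatever the lens; pixels are square), "cx", "cy" (the principal point, pixels), "dist" ([k1, k2, p1, p2, k3] as OpenCV has them; the pictures are not rectified), "R" (3x3) and "t" (3): a world point X has camera coordinates R X + t. Camera axes: x right, y down, z forward; pixel columns grow to the right and rows downward; lengths in m; the calibration is good to about 2 mm. A picture is of the moment at which its call begins. camera_params takes no time and is no camera call.
- job.close_job(): hands the job in, once; it reports no verdict.
The state is a dict: "time_s": time; "joint_positions": joint angles; "joint_velocities": joint speeds; "joint_torque": joint torques, N m; "tcp_pos": TCP position; "orientation": TCP orientation; "wrist_force": force on the tool from outside, world axes, zero at the start; "wrist_torque": the same for the moment, N m; "finger_gap": finger opening in m.
Only numpy, scipy, OpenCV 4.12 (cv2) and the standard library are available. Lean on these libraries where they do the work, as an engineer would, in place of code of your own. Each camera call takes 0.05 s, during which the arm holds its last target. There are 200 camera calls.

TASK

Put the two spare carabiners from the sloping rest upright into the two free pockets of the slotted stand, each fully home on the pocket's floor. One of the three open-looking pockets has a broken wooden stub hidden in it, so a carabiner sits clearly too high there: feel for it, and use the other two. Leave the four carabiners already in the stand and the things lying nearby where they are.

Things in the scene. Friction and masses are not known exactly. Their poses are not given: they have to be found in the camera images.
- stand: fixed beech block, 182 (x) by 176 (y) by 57 high, origin at the centre of its underside. Eight blind upright pockets in its top, each 15 (x) by 68 (y), 45 deep: four hold carabiners, one is closed by the orange plug, three look open. On the floor of one of those three (nobody knows which) lies a rigid broken stub, 20 high, beech too. Stand and rest may swap sides.
- pocket1 (a point): centre of the mouth of pocket 1, on the stand's top face, at x = -67.5, y = -40 mm of the stand; axes as the stand's. A carabiner stands in it on its end bow, oval plane along y, upper 75 mm sticking out; fully home its centre is 15 mm above this point, on the stub 35 mm
- pocket2 (a point): centre of the mouth of pocket 2, on the stand's top face, at x = -22.5, y = -40 mm of the stand; axes as the stand's. A carabiner stands in it on its end bow, oval plane along y, upper 75 mm sticking out; fully home its centre is 15 mm above this point, on the stub 35 mm
- pocket3 (a point): centre of the mouth of pocket 3, on the stand's top face, at x = 22.5, y = -40 mm of the stand; axes as the stand's. A carabiner stands in it on its end bow, oval plane along y, upper 75 mm sticking out; fully home its centre is 15 mm above this point, on the stub 35 mm
- pocket4 (a point): centre of the mouth of pocket 4, on the stand's top face, at x = 67.5, y = -40 mm of the stand; axes as the stand's. A carabiner stands in it on its end bow, oval plane along y, upper 75 mm sticking out; fully home its centre is 15 mm above this point, on the stub 35 mm
- pocket5 (a point): centre of the mouth of pocket 5, on the stand's top face, at x = -67.5, y = 40 mm of the stand; axes as the stand's. A carabiner stands in it on its end bow, oval plane along y, upper 75 mm sticking out; fully home its centre is 15 mm above this point, on the stub 35 mm
- pocket6 (a point): centre of the mouth of pocket 6, on the stand's top face, at x = -22.5, y = 40 mm of the stand; axes as the stand's. A carabiner stands in it on its end bow, oval plane along y, upper 75 mm sticking out; fully home its centre is 15 mm above this point, on the stub 35 mm
- pocket7 (a point): centre of the mouth of pocket 7, on the stand's top face, at x = 22.5, y = 40 mm of the stand; axes as the stand's. A carabiner stands in it on its end bow, oval plane along y, upper 75 mm sticking out; fully home its centre is 15 mm above this point, on the stub 35 mm
- pocket8 (a point): centre of the mouth of pocket 8, on the stand's top face, at x = 67.5, y = 40 mm of the stand; axes as the stand's. A carabiner stands in it on its end bow, oval plane along y, upper 75 mm sticking out; fully home its centre is 15 mm above this point, on the stub 35 mm
- held1: green steel oval carabiner 120 long, 64 wide, round bar 12 thick, end bows of 26 mm centreline radius, 0.14 to 0.28 kg. Origin at the oval's centre; z along its length, y across its width, x normal to its plane. Stands upright and loose in one of the stand's pockets at the start; to be left there.
- held2: green steel oval carabiner 120 long, 64 wide, round bar 12 thick, end bows of 26 mm centreline radius, 0.14 to 0.28 kg. Origin at the oval's centre; z along its length, y across its width, x normal to its plane. Stands upright and loose in one of the stand's pockets at the start; to be left there.
- held3: green steel oval carabiner 120 long, 64 wide, round bar 12 thick, end bows of 26 mm centreline radius, 0.14 to 0.28 kg. Origin at the oval's centre; z along its length, y across its width, x normal to its plane. Stands upright and loose in one of the stand's pockets at the start; to be left there.
- held4: green steel oval carabiner 120 long, 64 wide, round bar 12 thick, end bows of 26 mm centreline radius, 0.14 to 0.28 kg. Origin at the oval's centre; z along its length, y across its width, x normal to its plane. Stands upright and loose in one of the stand's pockets at the start; to be left there.
- spare1: green steel oval carabiner 120 long, 64 wide, round bar 12 thick, end bows of 26 mm centreline radius, 0.14 to 0.28 kg. Origin at the oval's centre; z along its length, y across its width, x normal to its plane. A spare: lies on the rest leaning 35 degrees from upright, z pointing up the slope, back towards the robot; its upper 50 mm overhang the board, bow free on both faces. Either end may go down.
- spare2: green steel oval carabiner 120 long, 64 wide, round bar 12 thick, end bows of 26 mm centreline radius, 0.14 to 0.28 kg. Origin at the oval's centre; z along its length, y across its width, x normal to its plane. A spare: lies on the rest leaning 35 degrees from upright, z pointing up the slope, back towards the robot; its upper 50 mm overhang the board, bow free on both faces. Either end may go down.
- rest: fixed spares rest, base 140 (x) by 190 (y) by 12 from x = -20 to 120; origin on the table. On it a plywood board, 180 wide, 10 thick, leans 35 degrees from upright, its foot towards the rest's +x, with a lip on which the two spares stand side by side, their centres at x = 50, y = -43 and +43, z = 105.
- plug: orange plastic blanking plug fixed in one pocket, flange 26 by 76 by 4 high lying on the stand's top; origin at the pocket mouth. That pocket is out of use.
- gauge: steel wear gauge lying flat, 140 by 28 by 5, long in its x, origin under its middle; a bystander
- plate: aluminium rigging plate with three 26 mm holes lying flat, 90 by 140 by 10, origin under its centre; a bystander
- mallet: black rubber mallet lying on the table, head 56 diameter by 90 at its +x end, handle 24 thick, 260 long in all; a bystander
Not all that is in view belongs to the job. What is shaped like the spare1 but red or yellow is not meant.

How it is judged:
At the end, for the whole second after the job is handed in: Each spare stands in a pocket, its centre within 8 mm of the pocket's centre along and across and 8 to 21 mm above the mouth (fully home is 15), upright within 0.12 rad, at rest; the four held carabiners are within 10 mm and the bystanders within 30 mm of where they began (((z of spare1 in the frame of pocket1 between 0.008 and 0.021 m and x of spare1 in the frame of pocket1 between -0.008 and 0.008 m and y of spare1 in the frame of pocket1 between -0.008 and 0.008 m) or (z of spare1 in the frame of pocket2 between 0.008 and 0.021 m and x of spare1 in the frame of pocket2 between -0.008 and 0.008 m and y of spare1 in the frame of pocket2 between -0.008 and 0.008 m) or (z of spare1 in the frame of pocket3 between 0.008 and 0.021 m and x of spare1 in the frame of pocket3 between -0.008 and 0.008 m and y of spare1 in the frame of pocket3 between -0.008 and 0.008 m) or (z of spare1 in the frame of pocket4 between 0.008 and 0.021 m and x of spare1 in the frame of pocket4 between -0.008 and 0.008 m and y of spare1 in the frame of pocket4 between -0.008 and 0.008 m) or (z of spare1 in the frame of pocket5 between 0.008 and 0.021 m and x of spare1 in the frame of pocket5 between -0.008 and 0.008 m and y of spare1 in the frame of pocket5 between -0.008 and 0.008 m) or (z of spare1 in the frame of pocket6 between 0.008 and 0.021 m and x of spare1 in the frame of pocket6 between -0.008 and 0.008 m and y of spare1 in the frame of pocket6 between -0.008 and 0.008 m) or (z of spare1 in the frame of pocket7 between 0.008 and 0.021 m and x of spare1 in the frame of pocket7 between -0.008 and 0.008 m and y of spare1 in the frame of pocket7 between -0.008 and 0.008 m) or (z of spare1 in the frame of pocket8 between 0.008 and 0.021 m and x of spare1 in the frame of pocket8 between -0.008 and 0.008 m and y of spare1 in the frame of pocket8 between -0.008 and 0.008 m)) and ((z of spare2 in the frame of pocket1 between 0.008 and 0.021 m and x of spare2 in the frame of pocket1 between -0.008 and 0.008 m and y of spare2 in the frame of pocket1 between -0.008 and 0.008 m) or (z of spare2 in the frame of pocket2 between 0.008 and 0.021 m and x of spare2 in the frame of pocket2 between -0.008 and 0.008 m and y of spare2 in the frame of pocket2 between -0.008 and 0.008 m) or (z of spare2 in the frame of pocket3 between 0.008 and 0.021 m and x of spare2 in the frame of pocket3 between -0.008 and 0.008 m and y of spare2 in the frame of pocket3 between -0.008 and 0.008 m) or (z of spare2 in the frame of pocket4 between 0.008 and 0.021 m and x of spare2 in the frame of pocket4 between -0.008 and 0.008 m and y of spare2 in the frame of pocket4 between -0.008 and 0.008 m) or (z of spare2 in the frame of pocket5 between 0.008 and 0.021 m and x of spare2 in the frame of pocket5 between -0.008 and 0.008 m and y of spare2 in the frame of pocket5 between -0.008 and 0.008 m) or (z of spare2 in the frame of pocket6 between 0.008 and 0.021 m and x of spare2 in the frame of pocket6 between -0.008 and 0.008 m and y of spare2 in the frame of pocket6 between -0.008 and 0.008 m) or (z of spare2 in the frame of pocket7 between 0.008 and 0.021 m and x of spare2 in the frame of pocket7 between -0.008 and 0.008 m and y of spare2 in the frame of pocket7 between -0.008 and 0.008 m) or (z of spare2 in the frame of pocket8 between 0.008 and 0.021 m and x of spare2 in the frame of pocket8 between -0.008 and 0.008 m and y of spare2 in the frame of pocket8 between -0.008 and 0.008 m)) and angle between the z axis of each of spare1, spare2 and the z axis of stand, either way round below 0.12 rad and linear speed of each of spare1, spare2 below 0.02 m/s and distance of each of held1, held2, held3, held4 from where it was at the start of the episode below 0.01 m and distance of each of gauge, plate, mallet from where it was at the start of the episode below 0.03 m); the robot touches nothing.
It fails at once if a carabiner already in the stand is moved by more than 20 mm (distance of any of held1, held2, held3, held4 from where it was at the start of the episode above 0.02 m).
It fails at once if the gauge, the rigging plate or the mallet is moved by more than 30 mm (distance of any of gauge, plate, mallet from where it was at the start of the episode above 0.03 m).
It also fails if it takes over 64 s, if anything falls off the work surface, if the arm or the gripper's body presses on something with over 40 N, if the wrist force passes 120 N, or if a joint passes its speed limit or range.

## Working session

There is one attempt and no reset: what is moved stays moved. The work goes in short steps, Python scripts to look and compute and a tool call to move; the robot and the scene stay as the last step left them, time stands still between calls to the robot, and variables do not carry over. Pictures are saved under pics/ and viewed, about 8 in all and at most 12, crops included, and the job is handed in when it is done.

Besides the shell and the picture viewer there is one more tool, called by a JSON object that holds its "fn" and its "kwargs", one argument or row to a line. jog_arm: Moves the arm, as the interface text tells. Its arguments: {"type":"object","properties":{"series":{"type":"array"},"force":{"type":"number"}},"required":["series"]}

```bash
mkdir -p pics; python3 - <<'E'
from station import status, imaging, ctrl
import cv2,numpy as np
np.set_printoptions(precision=4,suppress=True)
o=status.get_obs(); print({k:np.round(v,3) for k,v in o.items()}, ctrl.grasp_offset)
for n in("scene","top"):
    im=imaging.get_image(n); cv2.imwrite(f"pics/{n}0.png",im[:,:,::-1])
    big=cv2.resize(im,(800,600),interpolation=cv2.INTER_CUBIC); cv2.imwrite(f"pics/{n}0b.png",big[:,:,::-1])
    print(imaging.camera_params(n))
E
```

```text
{'time_s': np.float64(0.0), 'joint_positions': array([-1.199,  0.494,  1.346, -0.   ,  1.302, -0.096]), 'joint_velocities': array([ 0.001,  0.   ,  0.001, -0.002, -0.002,  0.   ]), 'joint_torque': array([ -0.001, -88.215, -38.388,  -0.   ,   0.01 ,   0.   ]), 'tcp_pos': array([ 0.282, -0.558,  0.231]), 'orientation': array([ 0.164, -0.164,  0.688, -0.687]), 'wrist_force': array([-0.744,  0.81 , -1.304]), 'wrist_torque': array([-0.04 , -0.03 ,  0.032]), 'finger_gap': np.float64(0.085)} 0.0187
{'fov_y': 50.12191253763935, 'cx': 245.1849890644904, 'cy': 190.02155927150335, 'dist': array([0.0037, 0.    , 0.    , 0.    , 0.    ]), 'R': array([[ 0.5034,  0.8639,  0.0142],
       [ 0.7178, -0.409 , -0.5634],
       [-0.481 ,  0.2938, -0.826 ]]), 't': array([-0.323 , -0.3815,  1.5717])}
{'fov_y': 48.85599997200979, 'cx': 260.2938647054379, 'cy': 198.12933314348766, 'dist': array([0.042, 0.   , 0.   , 0.   , 0.   ]), 'R': array([[-0.0015, -1.    ,  0.0019],
       [-0.985 ,  0.0012, -0.1723],
       [ 0.1723, -0.0021, -0.985 ]]), 't': array([0.0304, 0.6132, 1.1112])}
```

View pics/scene0b.png

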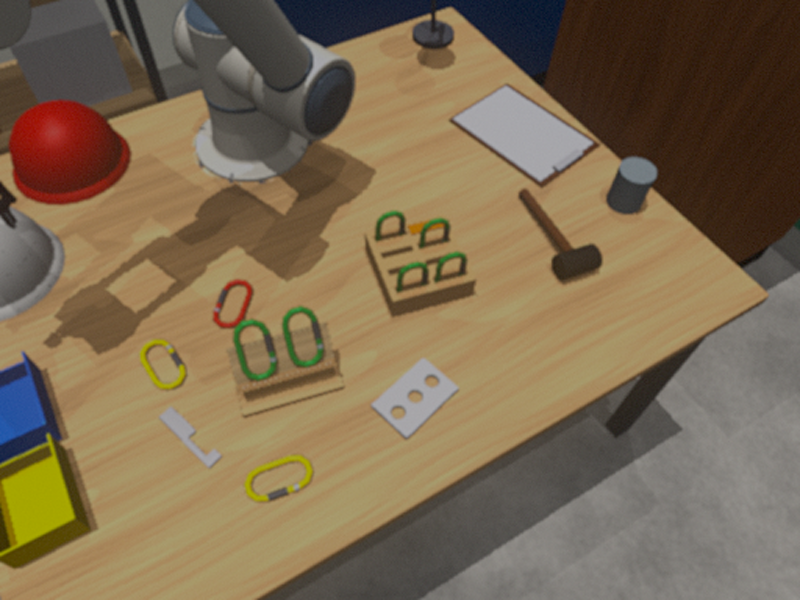

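View pics/top0b.png

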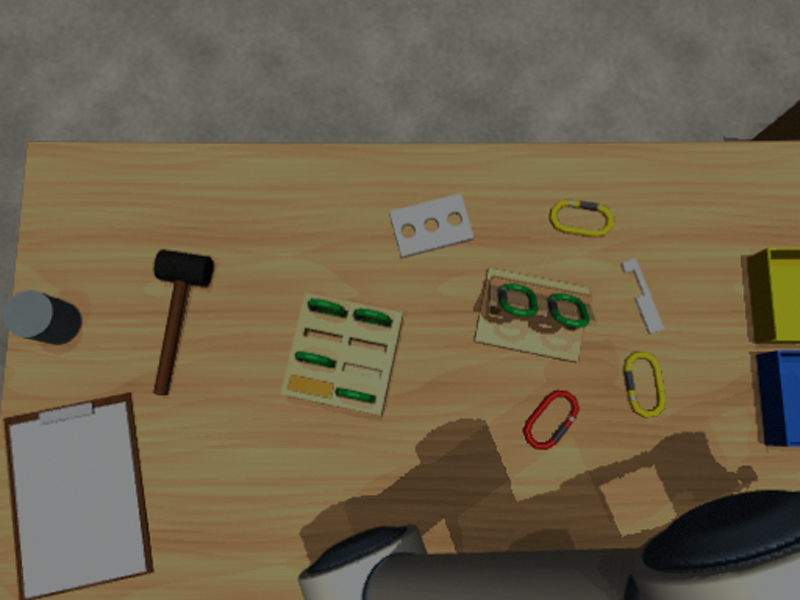

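Top view (800×600): stand at ~(343,355), with held carabiners at (327,308), (373,317), (316,358) and (356,395), the plug at (311,387), and open pockets at (323,335), (368,345) and (360,370). Rest at ~(533,315).

Spare candidates:
- Green (517,300) and (568,310), on the rest: these are the spares.
- Green in the stand: held, so not meant.
- Red (551,419), yellow (582,217) and yellow (645,383): decoys.

I choose the two green ones on the rest.

```bash
cat > h.py <<'E'
import cv2,numpy as np
from station import status, imaging, ctrl
from scipy.spatial.transform import Rotation as Rn
np.set_printoptions(precision=4,suppress=True)
P={n:imaging.camera_params(n) for n in("scene","top")}
def K(n):
    p=P[n]; f=192/np.tan(np.radians(p["fov_y"])/2); return np.array([[f,0,p["cx"]],[0,f,p["cy"]],[0,0,1]])
def ray(n,uv):
    p=P[n]; a=cv2.undistortPoints(np.array(uv,float).reshape(-1,1,2),K(n),p["dist"]).reshape(-1,2)
    d=np.c_[a,np.ones(len(a))]@p["R"]; return -p["R"].T@p["t"],d
def plane(n,uv,z):
    c,d=ray(n,uv); return c+d*((z-c[2])/d[:,2])[:,None]
def proj(n,X):
    p=P[n]; return cv2.projectPoints(np.array(X,float).reshape(-1,3),cv2.Rodrigues(p["R"])[0],p["t"],K(n),p["dist"])[0].reshape(-1,2)
def tri(a,b):  # scene uv, top uv -> point, gap
    c1,d1=ray("scene",a);c2,d2=ray("top",b);d1=d1[0];d2=d2[0]
    s=np.linalg.lstsq(np.c_[d1,-d2],c2-c1,rcond=None)[0]; p,q=c1+s[0]*d1,c2+s[1]*d2
    return (p+q)/2,np.linalg.norm(p-q)
def blobs(im,lo,hi,amin=20,close=0):
    m=cv2.inRange(cv2.cvtColor(im,cv2.COLOR_RGB2HSV),lo,hi)
    if close: m=cv2.morphologyEx(m,cv2.MORPH_CLOSE,np.ones((close,close)))
    cs=cv2.findContours(m,cv2.RETR_EXTERNAL,cv2.CHAIN_APPROX_NONE)[0]
    return [c for c in cs if cv2.contourArea(c)>amin]
GREEN=((45,90,25),(85,255,255)); ORANGE=((10,210,70),(24,255,255))
E
python3 - <<'E'
from h import *
for n in("scene","top"):
    im=cv2.imread(f"pics/{n}0.png")[:,:,::-1].copy()
    for nm,c in(("green",GREEN),("orange",ORANGE)):
        for b in blobs(im,*c,close=3):
            m=cv2.moments(b); r=cv2.minAreaRect(b)
            print(n,nm,np.round([m["m10"]/m["m00"],m["m01"]/m["m00"],m["m00"]],2),np.round(np.r_[r[0],r[1],r[2]],1))
t=cv2.imread("pics/top0.png")[170:275,170:390]; s=cv2.imread("pics/scene0.png")[125:265,140:310]
cv2.imwrite("pics/tc.png",cv2.convertScaleAbs(cv2.resize(t[:,0:100],None,fx=6,fy=5.7,interpolation=cv2.INTER_CUBIC)[:600],alpha=1.5))
cv2.imwrite("pics/sc.png",cv2.convertScaleAbs(cv2.resize(s,None,fx=4,fy=4,interpolation=cv2.INTER_CUBIC),alpha=1.5))
print(Rn.from_quat(status.get_obs()["orientation"],scalar_first=True).as_matrix())
E
```

```text
scene green [160.2  223.69 161.  ] [162.4 223.1  38.8  22.1  76. ]
scene green [191.11 216.06 151.  ] [193.1 215.2  37.8  21.3  76. ]
scene green [263.04 170.68  30.5 ] [262.6 171.5   5.8  19.2  66.4]
scene green [287.4  164.23  27.  ] [286.5 166.1   6.6  19.4  58. ]
scene green [248.98 137.22  23.  ] [248.6 138.7   6.   15.8  71.6]
scene orange [ 29.56 346.82 485.  ] [ 29.6 346.6  16.9  61.5  54.9]
scene orange [  3.94 331.55  37.  ] [  2.3 329.1  38.1   4.9  76. ]
scene orange [  4.7 301.5  37. ] [  5.8 300.7   5.6  14.7  68.2]
scene orange [266.   145.65  26.  ] [266.3 145.8   4.6   8.5  76. ]
top green [226.82 252.44  85.5 ] [226.6 252.4  23.7   4.9  11.3]
top green [201.31 229.44 112.5 ] [201.1 229.4  25.1   6.3  11.3]
top green [238.7  202.48 132.5 ] [237.8 202.3  24.    7.8  12.5]
top green [209.27 196.47 136.  ] [209.1 196.4  25.2   7.5  14. ]
top green [364.84 198.81 193.5 ] [363.5 198.5  21.   25.   90. ]
top green [332.66 192.42 184.5 ] [331.5 192.   20.   23.   90. ]
[[-0.8926 -0.0004  0.4509]
 [-0.4509  0.001  -0.8926]
 [-0.0001 -1.     -0.0011]]
```

View pics/tc.png

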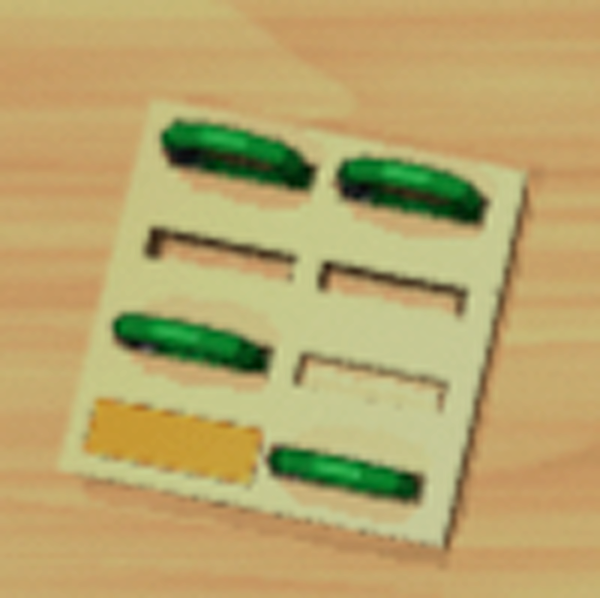

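View pics/sc.png

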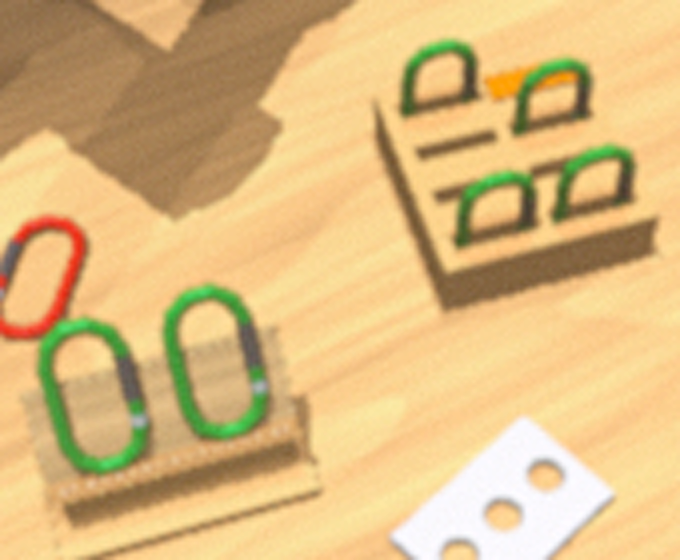

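The crops confirm the two green rings on the rest. In top crop coordinates, the stand's top corners are about (152,100), (527,172), (445,548) and (62,468). The lower-right open pocket (370,382) looks shallower and lighter inside, so it may hold the stub.

```bash
python3 - <<'E'
from h import *
c=np.array([(152,100),(527,172),(445,548),(62,468)],float)
uv=np.c_[170+(c[:,0]+.5)/6-.5,170+(c[:,1]+.5)/5.7-.5]
W=plane("top",uv,.057); print(W, [np.linalg.norm(W[i]-W[(i+1)%4]) for i in range(4)])
ctr=W.mean(0); ex=(W[0]+W[1]-W[2]-W[3])[:2]; ey=(W[0]+W[3]-W[1]-W[2])[:2]
a1=np.arctan2(ex[1],ex[0]); a2=np.arctan2(ey[1],ey[0])-np.pi/2
print("stand",ctr,np.degrees([a1,a2]))
s=np.array([(376,100),(443,270),(657,218)],float); s=np.c_[140+(s[:,0]+.5)/4-.5,125+(s[:,1]+.5)/4-.5]
print("scene corners", plane("scene",s,.057))
yaw=(a1+a2)/2; R=np.array([[np.cos(yaw),-np.sin(yaw)],[np.sin(yaw),np.cos(yaw)]])
for i in range(8):
    o=np.array([(-67.5,-22.5,22.5,67.5)[i%4],(-40,40)[i//4]])/1000
    w=ctr[:2]+R@o; print("pocket",i+1,w, proj("top",[*w,.057]),proj("scene",[*w,.057]))
# orange plug in top, held tops
im=cv2.imread("pics/top0.png")[:,:,::-1].copy()
for b in blobs(im,(10,150,60),(24,255,255),60):
    r=cv2.minAreaRect(b)
    if 180<r[0][0]<260 and 180<r[0][1]<270: print("plug",r,plane("top",[r[0]],.061))
A,ga=tri((194.2,215.4),(331.5,192.)); B,gb=tri((163.3,224.),(363.5,198.5))
print("spares",A,ga,B,gb,np.linalg.norm(A-B)); d=(A-B)[:2]; print("rest yaw",np.degrees(np.arctan2(d[1],d[0]))-90)
for X,u in((A,(331.5,192.)),(B,(363.5,198.5))): print(plane("top",[u],.105))
for X,u in((A,(194.2,215.4)),(B,(163.3,224.))): print(plane("scene",[u],.105))
E
```

```text
[[0.6435 0.2096 0.057 ]
 [0.608  0.0375 0.057 ]
 [0.4296 0.074  0.057 ]
 [0.4671 0.2452 0.057 ]] [np.float64(0.17574297004117945), np.float64(0.18216190796760057), np.float64(0.17523381361365825), np.float64(0.17993947100918042)]
stand [0.5371 0.1416 0.057 ] [-11.4785 -12.0193]
scene corners [[0.4359 0.0753 0.057 ]
 [0.6065 0.0377 0.057 ]
 [0.6469 0.2067 0.057 ]]
pocket 1 [0.4628 0.1162] [[228.0981 253.1745]] [[248.6272 150.4124]]
pocket 2 [0.5069 0.107 ] [[231.6941 236.7104]] [[253.1527 160.7599]]
pocket 3 [0.5509 0.0978] [[235.2363 220.4805]] [[257.846  171.4906]]
pocket 4 [0.595  0.0887] [[238.7272 204.4737]] [[262.7165 182.6263]]
pocket 5 [0.4791 0.1945] [[198.9911 247.1345]] [[271.6419 144.6745]]
pocket 6 [0.5232 0.1853] [[202.7862 230.743 ]] [[276.5296 154.8008]]
pocket 7 [0.5672 0.1762] [[206.521  214.5835]] [[281.5965 165.2976]]
pocket 8 [0.6113 0.167 ] [[210.1985 198.6451]] [[286.8527 176.1861]]
plug ((198.34616088867188, 246.7692413330078), (27.652376174926758, 9.21745777130127), 11.309932708740234) [[0.4799 0.1957 0.061 ]]
spares [ 0.6215 -0.1564  0.103 ] 0.003968640878432703 [ 0.6038 -0.241   0.1017] 0.002143757206059965 0.08635930158874587
rest yaw -11.82427468692353
[[ 0.6203 -0.1579  0.105 ]]
[[ 0.6029 -0.2411  0.105 ]]
[[ 0.6236 -0.1551  0.105 ]]
[[ 0.6063 -0.2403  0.105 ]]
```

```bash
cat > plan.py <<'E'
from h import *
def Rt(tilt,yaw=-11.8):
    R=Rn.from_euler("z",yaw,degrees=True)*Rn.from_matrix(np.array([[0,0,1],[-1,0,0],[0,-1,0]],float).T.T)
    return R*Rn.from_euler("x",tilt,degrees=True)
def cur():
    o=status.get_obs(); return o["tcp_pos"],Rn.from_quat(o["orientation"],scalar_first=True),o
def plan(p1,R1,N,p0=None,R0=None):
    if p0 is None: p0,R0,_=cur()
    w=(R0.inv()*R1).as_rotvec()/N; r=Rn.from_rotvec(w)
    S=sum((Rn.from_rotvec(w*k).as_matrix() for k in range(N)),np.zeros((3,3)))
    v=np.linalg.solve(S,R0.inv().apply(np.array(p1)-p0))
    p,R=np.array(p0),R0; path=[p]
    for k in range(N): p=p+R.apply(v); R=R*r; path.append(p)
    print(N,"rows: t",np.round(v/.04,3).tolist(),"w",np.round(np.degrees(w)/5,3).tolist(),"mid",path[N//2])
    return np.array(p1),R1
E
python3 - <<'E'
from plan import *
print(Rt(0).as_matrix()); print(Rt(35).as_matrix())
zc=-Rt(35).as_matrix()[:,1]; B=np.array([.604,-.241,.1037])
a=plan(B+zc*.109,Rt(35),16); plan(B+zc*.029,Rt(35),6,*a)
E
```

```text
[[-0.2045  0.      0.9789]
 [-0.9789  0.     -0.2045]
 [ 0.     -1.      0.    ]]
[[-0.2045  0.5615  0.8018]
 [-0.9789 -0.1173 -0.1675]
 [ 0.     -0.8192  0.5736]]
16 rows: t [-0.672, 0.086, -0.034] w [0.408, -0.622, 0.196] mid [ 0.4465 -0.42    0.2113]
6 rows: t [0.0, 0.333, -0.0] w [0.0, 0.0, 0.0] mid [ 0.5653 -0.2329  0.1602]
```

{"fn": "jog_arm", "kwargs": {
  "series": [
    [[-0.672,0.086,-0.034],[0.408,-0.622,0.196],0.7],
    [[-0.672,0.086,-0.034],[0.408,-0.622,0.196],0.7],
    [[-0.672,0.086,-0.034],[0.408,-0.622,0.196],0.7],
    [[-0.672,0.086,-0.034],[0.408,-0.622,0.196],0.7],
    [[-0.672,0.086,-0.034],[0.408,-0.622,0.196],0.7],
    [[-0.672,0.086,-0.034],[0.408,-0.622,0.196],0.7],
    [[-0.672,0.086,-0.034],[0.408,-0.622,0.196],0.7],
    [[-0.672,0.086,-0.034],[0.408,-0.622,0.196],0.7]
  ],
  "force": 80
}}

```text
time_s: 0.9
tcp_pos: [0.4472, -0.4193, 0.2115]
orientation: [-0.376, 0.236, -0.542, 0.714]
wrist_force: [0.2, -0.6, -0.4]
finger_gap: 0.0602
```

{"fn": "jog_arm", "kwargs": {
  "series": [
    [[-0.672,0.086,-0.034],[0.408,-0.622,0.196],0.7],
    [[-0.672,0.086,-0.034],[0.408,-0.622,0.196],0.7],
    [[-0.672,0.086,-0.034],[0.408,-0.622,0.196],0.7],
    [[-0.672,0.086,-0.034],[0.408,-0.622,0.196],0.7],
    [[-0.672,0.086,-0.034],[0.408,-0.622,0.196],0.7],
    [[-0.672,0.086,-0.034],[0.408,-0.622,0.196],0.7],
    [[-0.672,0.086,-0.034],[0.408,-0.622,0.196],0.7],
    [[-0.672,0.086,-0.034],[0.408,-0.622,0.196],0.7]
  ]
}}

```text
time_s: 1.7
tcp_pos: [0.5431, -0.2275, 0.1931]
orientation: [-0.56, 0.292, -0.357, 0.688]
wrist_force: [1.7, 0.5, -0.2]
finger_gap: 0.0595
```

```bash
python3 - <<'E'
from plan import *
p,R,o=cur(); print(p,np.degrees((R.inv()*Rt(35)).as_rotvec()),o["finger_gap"],o["wrist_force"],o["joint_positions"],o["time_s"])
zc=-Rt(35).as_matrix()[:,1]; B=np.array([.604,-.241,.1037])
a=plan(B+zc*.029,Rt(35),7)
im=imaging.get_image("scene"); cv2.imwrite("pics/s1.png",cv2.resize(im[120:270,100:300],None,fx=4,fy=4,interpolation=cv2.INTER_CUBIC)[:,:,::-1])
E
```

```text
[ 0.5431 -0.2275  0.1931] [-0.0895  0.1505  0.0195] 0.05949194575790325 [ 1.6526  0.5102 -0.1887] [-0.6367  0.3433  1.992   0.8085  0.3379 -1.1416] 1.7
7 rows: t [0.003, 0.286, -0.001] w [-0.003, 0.004, 0.001] mid [ 0.5622 -0.2318  0.165 ]
```

View pics/s1.png

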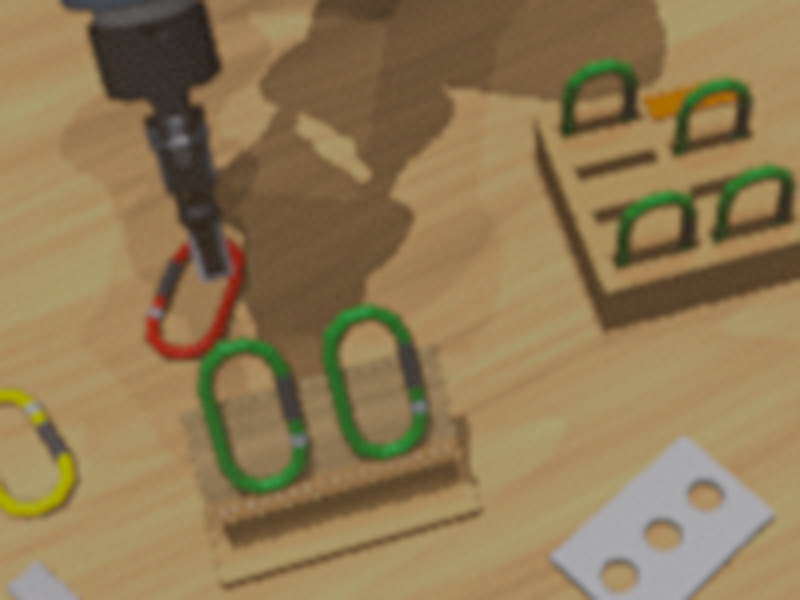

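The fingers at (210,270) line up with the left spare's top bow at (245,345), so I advance and grip.

{"fn": "jog_arm", "kwargs": {
  "series": [
    [[0.003,0.286,-0.001],[0,0,0],0.7],
    [[0.003,0.286,-0.001],[0,0,0],0.7],
    [[0.003,0.286,-0.001],[0,0,0],0.7],
    [[0.003,0.286,-0.001],[0,0,0],0.7],
    [[0.003,0.286,-0.001],[0,0,0],0.7],
    [[0.003,0.286,-0.001],[0,0,0],0.7],
    [[0.003,0.286,-0.001],[0,0,0],0.6],
    [[0,0,0],[0,0,0],0.2]
  ]
}}

```text
time_s: 2.55
tcp_pos: [0.5877, -0.2384, 0.1263]
orientation: [-0.559, 0.291, -0.359, 0.688]
wrist_force: [0.9, 0.6, 0.6]
finger_gap: 0.0382
```

{"fn": "jog_arm", "kwargs": {
  "series": [
    [[0,0,0],[0,0,0],0],
    [[0,0,0],[0,0,0],0],
    [[0,0,0],[0,0,0],0],
    [[0,0,0],[0,0,0],0],
    [[0,0,0],[0,0,0],0],
    [[0,0,0],[0,0,0],0],
    [[0,0,0],[0,0,0],0],
    [[0,0,0],[0,0,0],0]
  ]
}}

```text
time_s: 3.35
tcp_pos: [0.5875, -0.2385, 0.1279]
orientation: [-0.559, 0.291, -0.358, 0.689]
wrist_force: [-5.7, 0.6, 6.8]
finger_gap: 0.01
```

{"fn": "jog_arm", "kwargs": {
  "series": [
    [[0,-0.15,0.02],[0,0,0],0],
    [[0,-0.25,0.1],[0,0,0],0],
    [[0,-0.3,0.1],[0,0,0],0],
    [[0,-0.4,0.1],[0,0,0],0],
    [[0,-0.4,0.1],[0,0,0],0],
    [[0,-0.4,0.1],[0,0,0],0],
    [[0,-0.3,0.1],[0,0,0],0],
    [[0,-0.2,0.1],[0,0,0],0]
  ]
}}

```text
time_s: 4.15
tcp_pos: [0.5563, -0.232, 0.2235]
orientation: [-0.559, 0.291, -0.358, 0.689]
wrist_force: [-0.2, -0.4, -2.3]
finger_gap: 0.0097
```

```bash
python3 - <<'E'
from plan import *
p,R,o=cur(); print(p,o["finger_gap"],o["wrist_force"],o["time_s"])
a=plan([.53,-.06,.27],Rt(0),8); plan([.551,.098,.185],Rt(0),8,*a)
E
```

```text
[ 0.5563 -0.232   0.2235] 0.009714573909348174 [-0.1523 -0.395  -2.2668] 4.15
8 rows: t [-0.509, -0.204, -0.132] w [-0.876, 0.0, 0.001] mid [ 0.5396 -0.1453  0.242 ]
8 rows: t [-0.497, 0.266, -0.037] w [0.0, 0.0, 0.0] mid [0.5405 0.019  0.2275]
```

{"fn": "jog_arm", "kwargs": {
  "series": [
    [[-0.51,-0.204,-0.132],[-0.876,0,0],0],
    [[-0.51,-0.204,-0.132],[-0.876,0,0],0],
    [[-0.51,-0.204,-0.132],[-0.876,0,0],0],
    [[-0.51,-0.204,-0.132],[-0.876,0,0],0],
    [[-0.51,-0.204,-0.132],[-0.876,0,0],0],
    [[-0.51,-0.204,-0.132],[-0.876,0,0],0],
    [[-0.51,-0.204,-0.132],[-0.876,0,0],0],
    [[-0.51,-0.204,-0.132],[-0.876,0,0],0]
  ]
}}

```text
time_s: 4.95
tcp_pos: [0.5306, -0.0626, 0.2683]
orientation: [-0.45, 0.443, -0.545, 0.552]
wrist_force: [0.5, -0.6, -2.6]
finger_gap: 0.0102
```

{"fn": "jog_arm", "kwargs": {
  "series": [
    [[-0.5,0.1,-0.04],[0,0,0],0],
    [[-0.5,0.1,-0.04],[0,0,0],0],
    [[-0.5,0.2,-0.04],[0,0,0],0],
    [[-0.5,0.3,-0.04],[0,0,0],0],
    [[-0.5,0.4,-0.04],[0,0,0],0],
    [[-0.5,0.4,-0.03],[0,0,0],0],
    [[-0.5,0.4,-0.03],[0,0,0],0],
    [[-0.45,0.2,-0.03],[0,0,0],0]
  ]
}}

```text
time_s: 5.75
tcp_pos: [0.5523, 0.0944, 0.1826]
orientation: [-0.451, 0.443, -0.544, 0.552]
wrist_force: [-0.4, -0.6, -0.7]
finger_gap: 0.0096
```

```bash
cat > look.py <<'E'
from plan import *
import sys
def look(tag,show=True):
    p,R,o=cur(); print("tcp",p,"rot err deg",np.degrees((R.inv()*Rt(0)).as_rotvec()),o["finger_gap"],o["wrist_force"],o["time_s"])
    I={n:imaging.get_image(n) for n in("scene","top")}
    for n in I: cv2.imwrite(f"pics/{n}_{tag}.png",I[n][:,:,::-1])
    a=proj("scene",p)[0]; b=proj("top",p)[0]; print("tcp px",a,b)
    def crop(n,c,s,f):
        x,y=int(c[0])-s//2,int(c[1])-s//2; x,y=max(x,0),max(y,0); print(n,"crop origin",x,y,"x",f)
        return cv2.convertScaleAbs(cv2.resize(I[n][y:y+s,x:x+s],None,fx=f,fy=f,interpolation=cv2.INTER_CUBIC),alpha=1.5)
    if show: cv2.imwrite(f"pics/v_{tag}.png",np.hstack([crop("scene",a+[0,10],80,5),crop("top",b+[0,0],80,5)])[:,:,::-1])
    for n in I:
        for bl in blobs(I[n],*GREEN,close=3):
            r=cv2.minAreaRect(bl); c=(a if n=="scene" else b)
            if np.hypot(*(np.array(r[0])-c))<45: print(n,np.round(np.r_[r[0],r[1],r[2]],1))
if __name__=="__main__": look(sys.argv[1])
E
python3 look.py a
```

```text
tcp [0.5523 0.0944 0.1826] rot err deg [-0.8818  0.176  -0.1204] 0.009551416672829527 [-0.3704 -0.5617 -0.6962] 5.75
tcp px [258.8098 146.1103] [233.7239 213.6976]
scene crop origin 218 116 x 5
top crop origin 193 173 x 5
scene [261.  173.8   8.9  21.8  52.6]
top [226.5 252.4  24.    4.9  14. ]
top [201.2 229.5  24.9   6.1  11.3]
```

View pics/v_a.png

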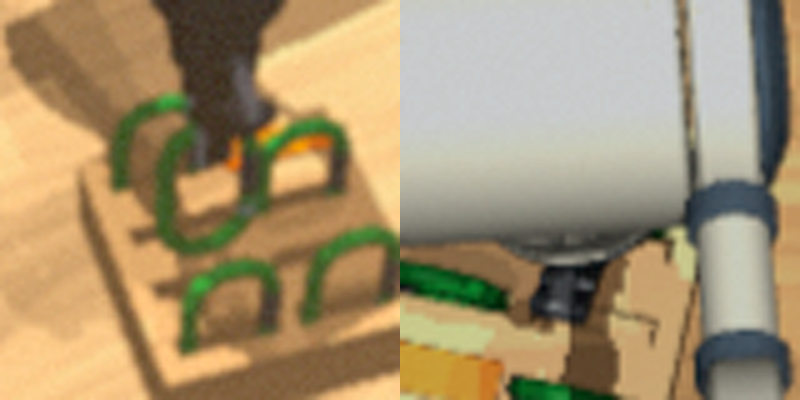

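```bash
python3 - <<'E'
from plan import *
p,R,o=cur(); 
# carabiner model points: in tool frame centre at +0.031 along y
for nm,q in(("bottom",[0,.089,0]),("left+",[.032,.031,0]),("right-",[-.032,.031,0])):
    X=p+R.apply(q); u=proj("scene",X)[0]; print(nm,X,u,(u-[218,116])*5)
plan([.551,.098,.150],Rt(0),6)
E
```

```text
bottom [0.5537 0.0951 0.0937] [258.0327 165.2579] [200.1636 246.2897]
left+ [0.5464 0.0638 0.1516] [248.3968 155.6006] [151.9842 198.0031]
right- [0.5592 0.1265 0.1517] [268.8578 150.35  ] [254.2892 171.75  ]
6 rows: t [-0.01, 0.136, -0.009] w [-0.029, 0.009, -0.005] mid [0.5517 0.0966 0.1663]
```

{"fn": "jog_arm", "kwargs": {
  "series": [
    [[-0.015,0.136,-0.009],[-0.03,0.01,-0.005],0],
    [[-0.015,0.136,-0.009],[-0.03,0.01,-0.005],0],
    [[-0.015,0.136,-0.009],[-0.03,0.01,-0.005],0],
    [[-0.015,0.136,-0.009],[-0.03,0.01,-0.005],0],
    [[-0.015,0.136,-0.009],[-0.03,0.01,-0.005],0],
    [[-0.015,0.136,-0.009],[-0.03,0.01,-0.005],0],
    [[0,0.05,0],[0,0,0],0],
    [[0,0.05,0],[0,0,0],0]
  ],
  "force": 60
}}

```text
time_s: 6.65
tcp_pos: [0.5519, 0.0975, 0.147]
orientation: [-0.446, 0.445, -0.549, 0.55]
wrist_force: [-0.1, -0.1, -0.7]
finger_gap: 0.0098
```

{"fn": "jog_arm", "kwargs": {
  "series": [
    [[0,0.04,0],[0,0,0],0],
    [[0,0.04,0],[0,0,0],0],
    [[0,0.04,0],[0,0,0],0],
    [[0,0.04,0],[0,0,0],0],
    [[0,0.04,0],[0,0,0],0],
    [[0,0.04,0],[0,0,0],0],
    [[0,0,0],[0,0,0],0],
    [[0,0,0],[0,0,0],0]
  ]
}}

```text
time_s: 7.45
tcp_pos: [0.5518, 0.0975, 0.1376]
orientation: [-0.446, 0.445, -0.549, 0.55]
wrist_force: [-1.5, 0.9, -2.4]
finger_gap: 0.01
```

{"fn": "jog_arm", "kwargs": {
  "series": [
    [[0,0.05,0],[0,0,0],0],
    [[0,0.05,0],[0,0,0],0],
    [[0,0.05,0],[0,0,0],0],
    [[0,0.05,0],[0,0,0],0],
    [[0,0.05,0],[0,0,0],0],
    [[0,0.05,0],[0,0,0],0],
    [[0,0.03,0],[0,0,0],0],
    [[0,0,0],[0,0,0],0]
  ]
}}

```text
time_s: 8.25
tcp_pos: [0.5519, 0.0975, 0.1243]
orientation: [-0.446, 0.445, -0.549, 0.55]
wrist_force: [-0.3, 0.1, -1.3]
finger_gap: 0.0099
```

{"fn": "jog_arm", "kwargs": {
  "series": [
    [[0,0.04,0],[0,0,0],0],
    [[0,0.04,0],[0,0,0],0],
    [[0,0.04,0],[0,0,0],0],
    [[0,0.04,0],[0,0,0],0],
    [[0,0.04,0],[0,0,0],0],
    [[0,0.02,0],[0,0,0],0],
    [[0,0,0],[0,0,0],0],
    [[0,0,0],[0,0,0],0]
  ]
}}

```text
time_s: 9.05
tcp_pos: [0.552, 0.0975, 0.1157]
orientation: [-0.446, 0.445, -0.549, 0.55]
wrist_force: [-0.9, 0.6, -1.9]
finger_gap: 0.0096
```

{"fn": "jog_arm", "kwargs": {
  "series": [
    [[0,0.05,0],[0,0,0],0],
    [[0,0.05,0],[0,0,0],0],
    [[0,0.05,0],[0,0,0],0],
    [[0,0.05,0],[0,0,0],0],
    [[0,0.04,0],[0,0,0],0],
    [[0,0.04,0],[0,0,0],0],
    [[0,0.03,0],[0,0,0],0],
    [[0,0.0,0],[0,0,0],0]
  ]
}}

```text
time_s: 9.85
tcp_pos: [0.5519, 0.0975, 0.1031]
orientation: [-0.446, 0.445, -0.549, 0.55]
wrist_force: [-0.4, -0.1, -1.4]
finger_gap: 0.0102
```

{"fn": "jog_arm", "kwargs": {
  "series": [
    [[0,0.02,0],[0,0,0],0],
    [[0,0.02,0],[0,0,0],0],
    [[0,0.02,0],[0,0,0],0],
    [[0,0.02,0],[0,0,0],0],
    [[0,0.02,0],[0,0,0],0],
    [[0,0.0,0],[0,0,0],0],
    [[0,0.0,0],[0,0,0],0],
    [[0,0.0,0],[0,0,0],0]
  ]
}}

```text
time_s: 10.65
tcp_pos: [0.5529, 0.0976, 0.1005]
orientation: [-0.446, 0.444, -0.548, 0.55]
wrist_force: [-3.7, 0.1, 19.1]
finger_gap: 0.01
```

Contact with 19 N at TCP z = 0.1005 (home predicted at 0.101), so pocket 3 is free. I release with a narrow opening.

{"fn": "jog_arm", "kwargs": {
  "series": [
    [[0,-0.03,0],[0,0,0],0.15],
    [[0,0,0],[0,0,0],0.3],
    [[0,0,0],[0,0,0],0.33],
    [[0,0,0],[0,0,0],0.33],
    [[0,-0.1,0],[0,0,0],0.33],
    [[0,-0.3,0],[0,0,0],0.33],
    [[0,-0.5,0],[0,0,0],0.33],
    [[0,-0.8,0],[0,0,0],0.33]
  ]
}}

```text
time_s: 11.45
tcp_pos: [0.551, 0.0975, 0.1688]
orientation: [0.445, -0.446, 0.549, -0.549]
wrist_force: [0.4, 0.9, 0.6]
finger_gap: 0.028
```

```bash
python3 - <<'E'
from plan import *
p,R,o=cur(); print(p,o["finger_gap"],o["wrist_force"],o["time_s"])
zc=-Rt(35).as_matrix()[:,1]; A=np.array([.621,-.157,.1037])
a=plan([.545,.0,.27],Rt(10),8); a=plan(A+zc*.109,Rt(35),8,*a); plan(A+zc*.029,Rt(35),7,*a)
E
```

```text
[0.551  0.0975 0.1688] 0.02795871403503859 [0.3699 0.9237 0.621 ] 11.45
8 rows: t [0.302, -0.312, 0.068] w [0.251, -0.003, 0.001] mid [0.5502 0.0483 0.2191]
8 rows: t [0.432, 0.276, 0.043] w [0.625, -0.0, 0.0] mid [ 0.5483 -0.0712  0.2291]
7 rows: t [0.0, 0.286, 0.0] w [0.0, 0.0, 0.0] mid [ 0.5791 -0.1482  0.1649]
```

{"fn": "jog_arm", "kwargs": {
  "series": [
    [[0.3,-0.312,0.068],[0.25,0,0],0.33],
    [[0.3,-0.312,0.068],[0.25,0,0],0.33],
    [[0.3,-0.312,0.068],[0.25,0,0],0.33],
    [[0.3,-0.312,0.068],[0.25,0,0],0.5],
    [[0.3,-0.312,0.068],[0.25,0,0],0.7],
    [[0.3,-0.312,0.068],[0.25,0,0],0.7],
    [[0.3,-0.312,0.068],[0.25,0,0],0.7],
    [[0.3,-0.312,0.068],[0.25,0,0],0.7]
  ]
}}

```text
time_s: 12.25
tcp_pos: [0.5455, -0.0003, 0.2706]
orientation: [-0.483, 0.404, -0.498, 0.596]
wrist_force: [0.2, 0.8, 0.1]
finger_gap: 0.0598
```

{"fn": "jog_arm", "kwargs": {
  "series": [
    [[0.432,0.276,0.043],[0.625,0,0],0.7],
    [[0.432,0.276,0.043],[0.625,0,0],0.7],
    [[0.432,0.276,0.043],[0.625,0,0],0.7],
    [[0.432,0.276,0.043],[0.625,0,0],0.7],
    [[0.432,0.276,0.043],[0.625,0,0],0.7],
    [[0.432,0.276,0.043],[0.625,0,0],0.7],
    [[0.432,0.276,0.043],[0.625,0,0],0.7],
    [[0.432,0.276,0.043],[0.625,0,0],0.7]
  ]
}}

```text
time_s: 13.05
tcp_pos: [0.5592, -0.1366, 0.1957]
orientation: [-0.558, 0.295, -0.365, 0.685]
wrist_force: [2.2, 1.5, -0.9]
finger_gap: 0.0597
```

```bash
python3 - <<'E'
from plan import *
p,R,o=cur(); print(p,np.degrees((R.inv()*Rt(35)).as_rotvec()),o["finger_gap"],o["time_s"])
zc=-Rt(35).as_matrix()[:,1]; A=np.array([.621,-.157,.1037])
plan(A+zc*.029,Rt(35),7)
im=imaging.get_image("scene"); cv2.imwrite("pics/s2.png",cv2.resize(im[110:260,130:330],None,fx=4,fy=4,interpolation=cv2.INTER_CUBIC)[:,:,::-1])
E
```

```text
[ 0.5592 -0.1366  0.1957] [ 0.9163 -0.0776 -0.1863] 0.05971169569132255 13.05
7 rows: t [0.027, 0.298, 0.003] w [0.026, -0.002, -0.005] mid [ 0.5786 -0.1438  0.1664]
```

View pics/s2.png

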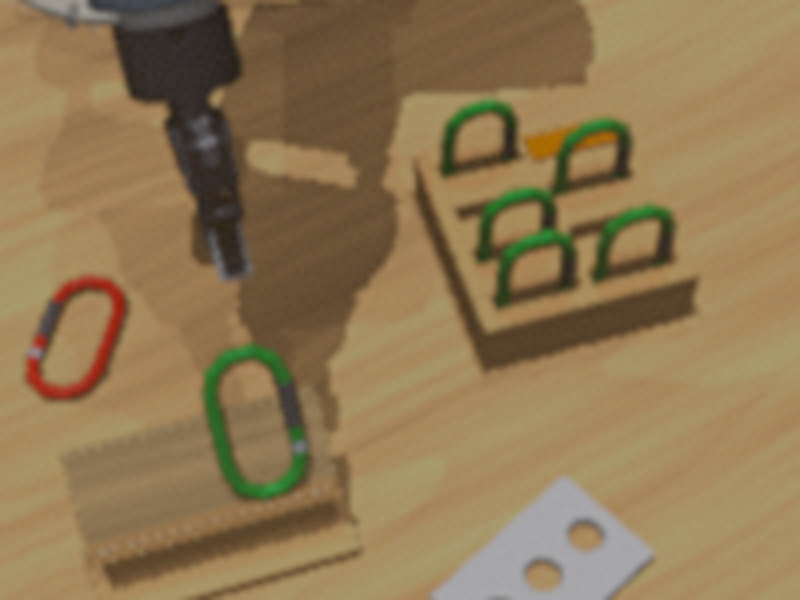

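The first spare stands at (518,220), level with the held ones. The fingers (230,265) point at the second spare's bow (248,350).

{"fn": "jog_arm", "kwargs": {
  "series": [
    [[0.027,0.298,0.003],[0.026,0,-0.005],0.7],
    [[0.027,0.298,0.003],[0.026,0,-0.005],0.7],
    [[0.027,0.298,0.003],[0.026,0,-0.005],0.7],
    [[0.027,0.298,0.003],[0.026,0,-0.005],0.7],
    [[0.027,0.298,0.003],[0.026,0,-0.005],0.7],
    [[0.027,0.298,0.003],[0.026,0,-0.005],0.7],
    [[0.027,0.298,0.003],[0.026,0,-0.005],0.6],
    [[0,0,0],[0,0,0],0.2]
  ],
  "force": 80
}}

```text
time_s: 13.9
tcp_pos: [0.606, -0.1515, 0.1271]
orientation: [-0.56, 0.291, -0.36, 0.687]
wrist_force: [0.1, 0.0, -0.2]
finger_gap: 0.0379
```

{"fn": "jog_arm", "kwargs": {
  "series": [
    [[0,0,0],[0,0,0],0],
    [[0,0,0],[0,0,0],0],
    [[0,0,0],[0,0,0],0],
    [[0,0,0],[0,0,0],0],
    [[0,0,0],[0,0,0],0],
    [[0,0,0],[0,0,0],0],
    [[0,0,0],[0,0,0],0],
    [[0,0,0],[0,0,0],0]
  ]
}}

```text
time_s: 14.7
tcp_pos: [0.6053, -0.1513, 0.1281]
orientation: [-0.56, 0.291, -0.359, 0.687]
wrist_force: [-4.7, 1.3, 8.2]
finger_gap: 0.0098
```

{"fn": "jog_arm", "kwargs": {
  "series": [
    [[0,-0.15,0.02],[0,0,0],0],
    [[0,-0.25,0.1],[0,0,0],0],
    [[0,-0.3,0.1],[0,0,0],0],
    [[0,-0.4,0.1],[0,0,0],0],
    [[0,-0.4,0.1],[0,0,0],0],
    [[0,-0.4,0.1],[0,0,0],0],
    [[0,-0.3,0.1],[0,0,0],0],
    [[0,-0.2,0.1],[0,0,0],0]
  ]
}}

```text
time_s: 15.5
tcp_pos: [0.5739, -0.1452, 0.2234]
orientation: [-0.56, 0.291, -0.36, 0.687]
wrist_force: [0.8, -0.5, -2.4]
finger_gap: 0.0093
```

```bash
python3 - <<'E'
from plan import *
p,R,o=cur(); print(p,o["finger_gap"],o["wrist_force"],o["time_s"])
a=plan([.545,.0,.29],Rt(0),8); a=plan([.567,.176,.25],Rt(0),8,*a)
E
```

```text
[ 0.5739 -0.1452  0.2234] 0.00926005265042072 [ 0.8037 -0.4694 -2.4067] 15.5
8 rows: t [-0.426, -0.26, -0.103] w [-0.872, -0.0, -0.004] mid [ 0.5545 -0.0716  0.2523]
8 rows: t [-0.552, 0.125, -0.045] w [0.0, 0.0, 0.0] mid [0.556 0.088 0.27 ]
```

{"fn": "jog_arm", "kwargs": {
  "series": [
    [[-0.426,-0.26,-0.103],[-0.872,0,0],0],
    [[-0.426,-0.26,-0.103],[-0.872,0,0],0],
    [[-0.426,-0.26,-0.103],[-0.872,0,0],0],
    [[-0.426,-0.26,-0.103],[-0.872,0,0],0],
    [[-0.426,-0.26,-0.103],[-0.872,0,0],0],
    [[-0.426,-0.26,-0.103],[-0.872,0,0],0],
    [[-0.426,-0.26,-0.103],[-0.872,0,0],0],
    [[-0.426,-0.26,-0.103],[-0.872,0,0],0]
  ]
}}

```text
time_s: 16.3
tcp_pos: [0.545, -0.0009, 0.2894]
orientation: [-0.448, 0.445, -0.548, 0.549]
wrist_force: [1.0, -0.1, -2.4]
finger_gap: 0.0097
```

{"fn": "jog_arm", "kwargs": {
  "series": [
    [[-0.556,0.125,-0.045],[0,0,0],0],
    [[-0.556,0.125,-0.045],[0,0,0],0],
    [[-0.556,0.125,-0.045],[0,0,0],0],
    [[-0.556,0.125,-0.045],[0,0,0],0],
    [[-0.556,0.125,-0.045],[0,0,0],0],
    [[-0.556,0.125,-0.045],[0,0,0],0],
    [[-0.556,0.125,-0.045],[0,0,0],0],
    [[-0.556,0.125,-0.045],[0,0,0],0]
  ]
}}

```text
time_s: 17.1
tcp_pos: [0.5676, 0.1764, 0.2492]
orientation: [-0.449, 0.444, -0.547, 0.55]
wrist_force: [0.0, 0.2, -2.3]
finger_gap: 0.0096
```

```bash
python3 look.py b; python3 - <<'E'
from plan import *
p,R,o=cur()
for nm,q in(("bottom",[0,.089,0]),("left+",[.034,.031,0]),("right-",[-.030,.031,0])):
    u=proj("scene",p+R.apply(q))[0]; print(nm,u)
a=plan([.5685,.178,.152],Rt(0),8)
E
```

```text
tcp [0.5676 0.1764 0.2492] rot err deg [-0.3794  0.0641 -0.1684] 0.009609069247524724 [ 0.0247  0.199  -2.263 ] 17.1
tcp px [287.7703 123.0726] [195.9836 203.1344]
scene crop origin 247 93 x 5
top crop origin 155 163 x 5
scene [285.4 167.8   8.5  22.6  52.6]
scene [248.8 138.3   5.6  16.9  68.2]
scene [283.2 137.9  18.5  41.2  20. ]
top [195.9 228.   14.2   5.7  18.4]
top [234.5 218.7  23.9   7.5  11.3]
top [237.8 202.3  24.    8.   14. ]
bottom [285.2508 144.031 ]
left+ [275.9425 133.3907]
right- [296.7922 128.2045]
8 rows: t [-0.001, 0.302, 0.002] w [-0.008, 0.005, -0.005] mid [0.568  0.1779 0.2003]
```

View pics/v_b.png

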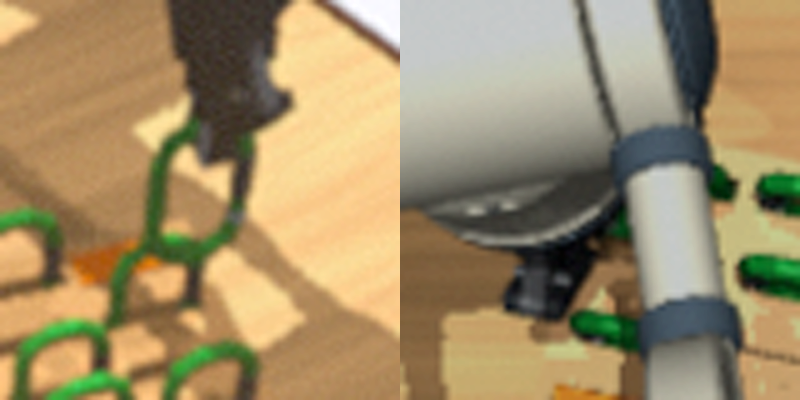

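The spare hangs at crop (202,190), offset from the TCP as I assumed and above pocket 7. Descending.

{"fn": "jog_arm", "kwargs": {
  "series": [
    [[-0.002,0.302,0.002],[-0.008,0.005,-0.005],0],
    [[-0.002,0.302,0.002],[-0.008,0.005,-0.005],0],
    [[-0.002,0.302,0.002],[-0.008,0.005,-0.005],0],
    [[-0.002,0.302,0.002],[-0.008,0.005,-0.005],0],
    [[-0.002,0.302,0.002],[-0.008,0.005,-0.005],0],
    [[-0.002,0.302,0.002],[-0.008,0.005,-0.005],0],
    [[-0.002,0.302,0.002],[-0.008,0.005,-0.005],0],
    [[-0.002,0.302,0.002],[-0.008,0.005,-0.005],0]
  ],
  "force": 60
}}

```text
time_s: 18.0
tcp_pos: [0.5691, 0.1768, 0.1516]
orientation: [0.446, -0.445, 0.549, -0.549]
wrist_force: [-0.4, 0.3, -2.3]
finger_gap: 0.0096
```

{"fn": "jog_arm", "kwargs": {
  "series": [
    [[0,0.05,0],[0,0,0],0],
    [[0,0.05,0],[0,0,0],0],
    [[0,0.05,0],[0,0,0],0],
    [[0,0.05,0],[0,0,0],0],
    [[0,0.04,0],[0,0,0],0],
    [[0,0.04,0],[0,0,0],0],
    [[0,0,0],[0,0,0],0],
    [[0,0,0],[0,0,0],0]
  ]
}}

```text
time_s: 18.8
tcp_pos: [0.5689, 0.1769, 0.1414]
orientation: [0.446, -0.445, 0.549, -0.549]
wrist_force: [-1.4, 1.0, -3.1]
finger_gap: 0.01
```

{"fn": "jog_arm", "kwargs": {
  "series": [
    [[-0.01,0.05,0],[0,0,0],0],
    [[-0.01,0.05,0],[0,0,0],0],
    [[0,0.05,0],[0,0,0],0],
    [[0,0.05,0],[0,0,0],0],
    [[0,0.04,0],[0,0,0],0],
    [[0,0.04,0],[0,0,0],0],
    [[0,0,0],[0,0,0],0],
    [[0,0,0],[0,0,0],0]
  ]
}}

```text
time_s: 19.6
tcp_pos: [0.5692, 0.1776, 0.1302]
orientation: [0.446, -0.445, 0.549, -0.549]
wrist_force: [-1.8, 0.2, -3.2]
finger_gap: 0.0096
```

{"fn": "jog_arm", "kwargs": {
  "series": [
    [[0,0.05,0],[0,0,0],0],
    [[0,0.05,0],[0,0,0],0],
    [[0,0.05,0],[0,0,0],0],
    [[0,0.05,0],[0,0,0],0],
    [[0,0.04,0],[0,0,0],0],
    [[0,0.04,0],[0,0,0],0],
    [[0,0,0],[0,0,0],0],
    [[0,0,0],[0,0,0],0]
  ]
}}

```text
time_s: 20.4
tcp_pos: [0.5692, 0.1777, 0.119]
orientation: [0.446, -0.445, 0.549, -0.549]
wrist_force: [-1.1, 0.1, -2.2]
finger_gap: 0.01
```

{"fn": "jog_arm", "kwargs": {
  "series": [
    [[0,0.04,0],[0,0,0],0],
    [[0,0.04,0],[0,0,0],0],
    [[0,0.04,0],[0,0,0],0],
    [[0,0.04,0],[0,0,0],0],
    [[0,0.03,0],[0,0,0],0],
    [[0,0.03,0],[0,0,0],0],
    [[0,0,0],[0,0,0],0],
    [[0,0,0],[0,0,0],0]
  ]
}}

```text
time_s: 21.2
tcp_pos: [0.5692, 0.1776, 0.1103]
orientation: [0.446, -0.445, 0.549, -0.549]
wrist_force: [-0.4, 1.0, -3.1]
finger_gap: 0.0099
```

{"fn": "jog_arm", "kwargs": {
  "series": [
    [[0,0.04,0],[0,0,0],0],
    [[0,0.04,0],[0,0,0],0],
    [[0,0.04,0],[0,0,0],0],
    [[0,0.03,0],[0,0,0],0],
    [[0,0.03,0],[0,0,0],0],
    [[0,0,0],[0,0,0],0],
    [[0,0,0],[0,0,0],0],
    [[0,0,0],[0,0,0],0]
  ]
}}

```text
time_s: 22.0
tcp_pos: [0.5692, 0.1777, 0.1031]
orientation: [0.446, -0.445, 0.549, -0.549]
wrist_force: [-1.2, 0.1, -3.0]
finger_gap: 0.0096
```

{"fn": "jog_arm", "kwargs": {
  "series": [
    [[0,0.02,0],[0,0,0],0],
    [[0,0.02,0],[0,0,0],0],
    [[0,0.02,0],[0,0,0],0],
    [[0,0.02,0],[0,0,0],0],
    [[0,0.02,0],[0,0,0],0],
    [[0,0,0],[0,0,0],0],
    [[0,0,0],[0,0,0],0],
    [[0,0,0],[0,0,0],0]
  ]
}}

```text
time_s: 22.8
tcp_pos: [0.5702, 0.178, 0.1008]
orientation: [-0.447, 0.444, -0.549, 0.549]
wrist_force: [-5.2, -0.5, 23.6]
finger_gap: 0.0101
```

Floor reached at 0.1008. I release and go straight up.

{"fn": "jog_arm", "kwargs": {
  "series": [
    [[0,-0.03,0],[0,0,0],0.15],
    [[0,0,0],[0,0,0],0.3],
    [[0,0,0],[0,0,0],0.33],
    [[0,0,0],[0,0,0],0.33],
    [[0,-0.1,0],[0,0,0],0.33],
    [[0,-0.3,0],[0,0,0],0.33],
    [[0,-0.5,0],[0,0,0],0.33],
    [[0,-0.8,0],[0,0,0],0.33]
  ]
}}

```text
time_s: 23.6
tcp_pos: [0.5684, 0.1774, 0.1686]
orientation: [0.445, -0.446, 0.549, -0.549]
wrist_force: [-0.0, 0.3, -0.1]
finger_gap: 0.028
```

{"fn": "jog_arm", "kwargs": {
  "series": [
    [[0,-0.8,0],[0,0,0],0.33],
    [[0,-0.8,0],[0,0,0],0.33],
    [[0.6,-0.4,-0.6],[0,0,0],0.33],
    [[0.8,0,-0.6],[0,0,0],0.33],
    [[0.8,0,-0.6],[0,0,0],0.33],
    [[0.8,0,-0.6],[0,0,0],0.33],
    [[0.8,0,-0.5],[0,0,0],0.33],
    [[0.8,0,0],[0,0,0],0.33]
  ]
}}

```text
time_s: 24.4
tcp_pos: [0.415, 0.021, 0.2488]
orientation: [0.446, -0.445, 0.549, -0.549]
wrist_force: [0.6, -0.4, 0.0]
finger_gap: 0.028
```

{"fn": "jog_arm", "kwargs": {
  "series": [
    [[0.9,0,-0.4],[0,0,0],0.33],
    [[0.9,0,-0.4],[0,0,0],0.33],
    [[0.9,0,-0.4],[0,0,0],0.33],
    [[0.6,0,0],[0,0,0],0.33],
    [[0.3,0,0],[0,0,0],0.33],
    [[0,0,0],[0,0,0],0.33],
    [[0,0,0],[0,0,0],0.33],
    [[0,0,0],[0,0,0],0.33]
  ]
}}

```text
time_s: 25.2
tcp_pos: [0.3413, -0.1091, 0.248]
orientation: [0.446, -0.445, 0.549, -0.549]
wrist_force: [-0.4, -1.1, -0.2]
finger_gap: 0.0284
```

```bash
python3 - <<'E'
from h import *
o=status.get_obs(); print(o["tcp_pos"],o["wrist_force"],o["time_s"])
I={n:imaging.get_image(n) for n in("scene","top")}
for n in I:
    for b in blobs(I[n],*GREEN,close=3):
        r=cv2.minAreaRect(b); print(n,np.round(np.r_[r[0],r[1],r[2]],1))
for i in (3,7):
    w={3:(.551,.098),7:(.567,.176)}[i]
    for z in(.132,.152): print(i,z,proj("scene",[*w,z]),proj("top",[*w,z]))
a=cv2.resize(I["top"][170:270,170:270],(400,400),interpolation=cv2.INTER_CUBIC); b=cv2.resize(I["scene"][120:210,225:315],(400,400),interpolation=cv2.INTER_CUBIC)
cv2.imwrite("pics/end.png",cv2.convertScaleAbs(np.hstack([a,b]),alpha=1.5)[:,:,::-1])
E
```

```text
[ 0.3413 -0.1091  0.248 ] [-0.3738 -1.0947 -0.1982] 25.2
scene [262.6 171.5   5.8  19.2  66.4]
scene [287.7 164.9   6.3  16.9  68.2]
scene [258.  160.4   6.   18.3  65. ]
scene [281.7 154.7   5.7  17.4  65. ]
scene [248.6 138.7   6.   15.8  71.6]
top [226.6 252.4  23.8   4.9  14. ]
top [201.1 229.4  25.1   6.3  11.3]
top [234.5 218.7  23.9   7.5  11.3]
top [205.6 212.6  24.7   7.8  14. ]
top [237.8 202.3  24.    7.8  12.5]
top [209.1 196.4  25.2   7.5  14. ]
3 0.132 [[258.8991 156.3963]] [[233.5051 216.9164]]
3 0.152 [[259.1826 152.1126]] [[233.0205 215.8874]]
7 0.132 [[283.6799 150.0546]] [[202.9478 210.7352]]
7 0.152 [[284.2943 145.7383]] [[201.8944 209.5933]]
```

View pics/end.png

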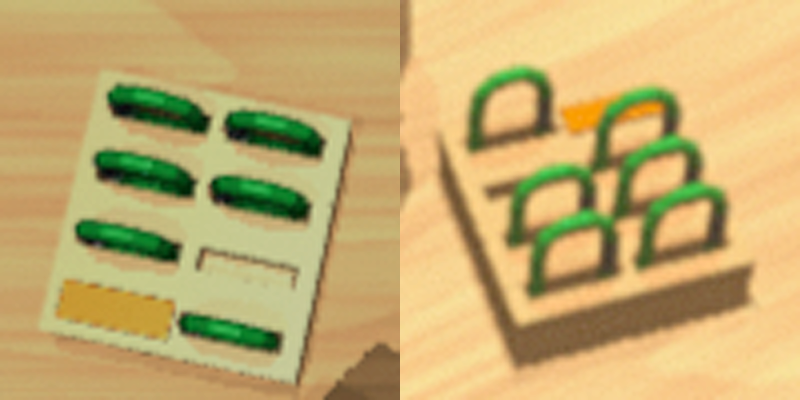

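Both spares stand at the same height as the held ones: top crop (145,172) and (260,195), scene crop (550,205) and (660,175). The held ones are unmoved in pixels and the arm is clear, so I hand in.

```bash
python3 -c "
from station import job; print(job.close_job())"
```

```text
the job is handed in; nothing more can be done
None
```

Both spares are in the stand and the job is handed in, at about 25 s of the 64 s allowed. One stands in pocket 3 and the other in pocket 7, counting the plugged pocket as 5.

- **Seating:** Neither insertion met anything at the stub height (tool tip about 0.121 m). Both stopped on the floor at 0.1005 and 0.1008 m, where 0.101 was predicted, with 19 and 24 N at the wrist.
- **Stub:** It must be in pocket 2, the one left empty, which also looked shallower in the pictures. I did not feel for it there.
- **Last check:** The final pictures show both spares level with the held carabiners. The held ones sat at the same pixels as at the start in the top view, and the arm was clear of everything. I did not re-measure the gauge, plate or mallet; the arm did not work near them.
- **Odd reading:** The grip opening read about 10 mm on the 12 mm bar. The grip never slipped, and no check failed.

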